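# Take the strainer off its keeper hook and fit it in the return funnel

### The arm

A 7-joint arm with a two-finger parallel gripper is mounted at the origin on the work surface. World frame = base frame: x ahead of the robot, y to its left, z up, the work surface at z = 0. Lengths are in m, angles in rad, forces in N, time in s.
With the tool pointing down it reaches from about 0.4 to 0.9 m from the base axis. Payload 5.6 kg.
Tool frame: the origin (TCP) lies between the finger pads; the fingertips stand 19 mm ahead of it and the grasp point (between the pads) is the TCP; z points along the fingers, y is the line along which they close (so a half turn about z gives the same grasp; the last joint's range is limited). The gripper opens to 92 mm and grips with 3 to 60 N. Pads are 20 mm wide; open, the fingers measure 128 mm over their backs; the gripper's body (75 mm by 189 mm) begins 69 mm behind the grasp point.
Start: joints at [1.146, 0.468, -0.012, 1.603, 0.006, 1.071, -0.056], TCP at [0.242, -0.603, 0.209] pointing down, gripper open.
Joint ranges: [-2.53, 2.53], [-0.31, 2.02], [-1.57, 1.55], [0.28, 2.44], [-1.29, 4.43], [0.15, 1.84], [-2.92, 2.92]. Speed limits (rad/s): [2.57, 2.57, 3.14, 3.14, 3.14, 3.14, 3.14].

### API

Orientations are given as a unit quaternion [x, y, z, w].
In Python, from station import status, viewer, r gives the robot as it stands.
- The arm moves only by the shell command python3 -m handwheel 'ROWS'. ROWS is JSON, a list of rows, each an object with "rotation": the turn, a rotation vector about the tool's x, y, z in degrees, a list of three; "delta_pos": the shift along the tool's x, y, z in mm, a list of three; "gripper": the opening, from -1 (shut) to 1 (fully open). In form: [{"rotation": [ax, ay, az], "delta_pos": [x, y, z], "gripper": gripper}, ...]. A call has 1 to 12 rows; each row shifts and turns the commanded pose from where the row before left it, along the tool's axes as they then stand; what a row does not reach is not made up. A row lasts 1/10 s, in which the tool goes at most 50 mm and 8.59 degrees, less where a joint would pass 70% of its speed; a pose out of reach is approached as far as the arm can. A call is refused whole if a number of a shift passes 50 or a number of a turn 8.59, either way. A call with a gripper value outside its range is refused whole. The fingers move at their own pace and stop on an object; the grip force is fixed at half the most. Time passes only in rows, so rows that do not move let the fingers close. It gives the time, the measured TCP pose, the force, the opening and the grip force at its end, in the units of the state.
- status.observe(): the state, without advancing time (a new reading comes with each control period).
- viewer.snapshot(name): name is "scene" or "top" or "wrist"; returns a dict with "pixels" (400x640x3 uint8, red, green, blue), "fx", "fy", "cx", "cy" (pixels), "extrinsics" (4x4, takes a point from camera to world coordinates); the wrist camera has in their place "mount" (4x4, takes a point from camera to tool coordinates, whose origin is the TCP and whose axes are the flange's). Camera axes: x right, y down, z forward; pixel columns grow to the right and rows downward; lengths in m; the calibration is good to about 2 mm. A picture is of the moment at which its call begins: read the wrist's pose just before it. There is no depth.
- r.hand_in(): hands the job in; it is judged then, once.
The state is a dict: "time": time; "q": joint angles; "qd": joint speeds; "tau": joint torques, N m; "tool_pos": TCP position; "tool_rot": TCP orientation; "wrist_force": force on the tool from outside, world axes, zero at the start; "ft_torque": the same for the moment, N m; "finger_gap": finger opening in m; "grip_force": force on a finger pad.
Only numpy, scipy, OpenCV 4.12 (cv2) and the standard library are available. Lean on these libraries where they do the work, as an engineer would, in place of code of your own. Each camera call takes 0.05 s, during which the arm holds its last target. There are 200 camera calls.

### The job

Take the wire strainer off the safety hook: push its carrying bar back against the hook's red sprung keeper until the mouth is fully open, without forcing it, then lift the bar up and out. Set the strainer down gently and upright in the throat of the steel funnel in the return bin, fully home, and let go, leaving everything else on the counter where it is.

Things in the scene. Friction and masses are not known exactly. Their poses are not given: they have to be found in the camera images.
- hook_stand: Fixed steel stand with the safety hook. Origin on the counter, z up. Post 20 mm thick, 157 tall at x = +105 mm; base plate x -15 to +125, 120 wide, 10 thick. The hook reaches from the post to -x, 16 mm wide in y, clamped up to 15 mm nearer or farther in x each time: NOT measured, does not slip. The hook is light: strainer, gripper or arm must never load it over 15 N.
- pocket (a point): Nominal pocket middle on the hook's floor (z = 135 mm; floor 6 mm thick), axes as the stand's; the real hook is up to 15 mm off in x. From there: front wall x -26 to -20 mm, red keeper's face at +20; the bar lies on the floor between them. A fixed nose, 12 to 18 mm above the floor, roofs x -26 to +20, so the bar cannot rise until pushed back past it.
- keeper_rest (a point): Nominal centre of the red keeper's face at rest (14 mm wide, top 17 mm above the floor), as uncertain in x as the hook. Pushed to +x by the bar it yields at 2 N, rising to 5 N at its hard stop after 10 mm. From 8 mm on, the bar clears the nose: lift it, still pressed back, till its underside is over 18 mm above the floor, then draw it out to -x.
- strainer: Loose steel wire strainer, 150 to 260 g, hanging on the hook. Origin under its base, z up, x as the hook's. Basket 54 mm wide, 30 tall, flange 76 wide at z 30 to 34. Two flat upright straps, 18 mm wide in x, at y -25..-21 and +21..+25, end at z = 110: grip across them, 50 mm, along y. Hanging, its flange is 60 mm below the hook's underside: do not lift further till it is drawn out.
- bar (a point): Middle of the strainer's round carrying bar (8 mm thick, along y, joining the straps), on its axis, 100 mm above the strainer's origin; axes as the strainer's.
- return_bin: Fixed white square bin, 170 mm wide, 115 tall, with a round steel funnel in its top. Origin on the counter under the centre, z up. Funnel rim 176 mm across at z = 130; narrows evenly to a throat 64 mm wide at z = 85, open below. The basket goes into the throat; the flange rests on the cone, centred, with the strainer's origin about 60 mm above the counter.
- pink_cup: Loose pink plastic cup, 68 mm across, 85 mm tall, origin under its centre. Leave alone.
- mortar: Loose white ceramic mortar (bowl), 72 mm across, 45 mm tall, origin under its centre. Leave alone.
- orange_tray: Loose orange tray, 120 x 250 x 30 mm, with a closed amber jar 70 mm tall standing in it. Origin under its centre. Leave alone.
- steel_tray: Loose low steel tray, 120 x 260 x 20 mm, with a spatula in it. Origin under its centre. Leave alone.
Things that resemble listed ones, but are neither listed nor needed, are in the scene too. What is shaped like the hook_stand but orange or purple is not meant.

How it is judged:
By the outcome, as a careful person would: the job done as asked, in the order asked, and still so for the second after the job is handed in, with the robot touching nothing.
It also fails if it takes over 72 s, if anything falls off the work surface, if the arm or the gripper's body presses on something with over 40 N, if the wrist force passes 120 N, or if a joint passes its speed limit or range.

## Working session

There is one attempt and no reset: what is moved stays moved. The work goes in short steps, Python scripts to look and compute and a shell command to move; the robot and the scene stay as the last step left them, time stands still between calls to the robot, and variables do not carry over. Pictures are saved under pics/ and viewed, at most 10 in all, crops included, and the job is handed in when it is done.

```bash
mkdir -p pics; ls
python3 - <<'E'
from station import status, viewer, r
import cv2, numpy as np
s=status.observe(); print(s)
for n in ("scene","top"):
    d=viewer.snapshot(n); cv2.imwrite(f"pics/{n}0.png",d["pixels"][:,:,::-1]); np.savez(f"pics/{n}0.npz",**d)
    print(n,d["fx"],d["fy"],d["cx"],d["cy"]); print(np.round(d["extrinsics"],4))
E
```

```text
pics
{'time': 0.0, 'q': array([ 1.14604704,  0.46837561, -0.01159268,  1.60358669,  0.00597002,
        1.07138449, -0.05632049]), 'qd': array([-0.00110798, -0.00159597,  0.0008805 ,  0.00127279,  0.00083046,
        0.00056254, -0.00154749]), 'tau': array([-9.66632833e-04, -5.20573354e+01, -1.29056303e-02, -2.43744868e+01,
       -5.66360413e-02,  1.72322377e-02,  1.70235144e-04]), 'tool_pos': array([ 0.24187874, -0.60270513,  0.20845664]), 'tool_rot': array([ 9.81848564e-01,  1.89664594e-01, -2.11620634e-04, -8.33335637e-04]), 'wrist_force': array([-0.63237064,  0.504793  ,  0.61556747]), 'ft_torque': array([-0.00941602,  0.02674123, -0.02117982]), 'grip_force': 0.0, 'finger_gap': 0.09191376238685486}
scene 494.18439646222737 494.18439646222737 320.49813259455067 202.31473263797716
[[-0.306   0.7582 -0.5758  1.2069]
 [ 0.9519  0.235  -0.1964  0.2106]
 [-0.0136 -0.6082 -0.7937  1.0599]
 [ 0.      0.      0.      1.    ]]
top 434.63900958072674 434.63900958072674 316.98065554470446 199.59654330334956
[[-0.0104 -0.9942  0.1067  0.3771]
 [-0.9999  0.009  -0.0137 -0.0103]
 [ 0.0127 -0.1068 -0.9942  1.2106]
 [ 0.      0.      0.      1.    ]]
```

View pics/scene0.png

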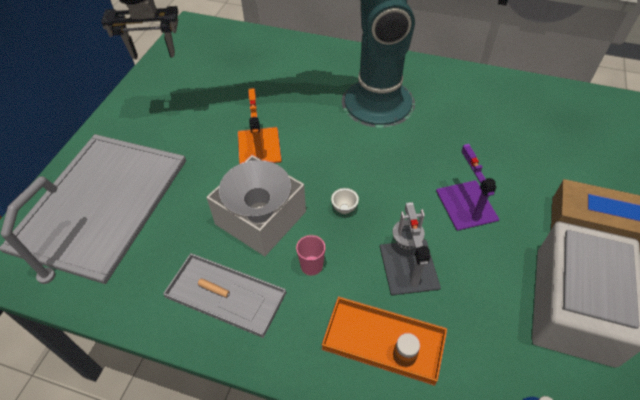

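View pics/top0.png

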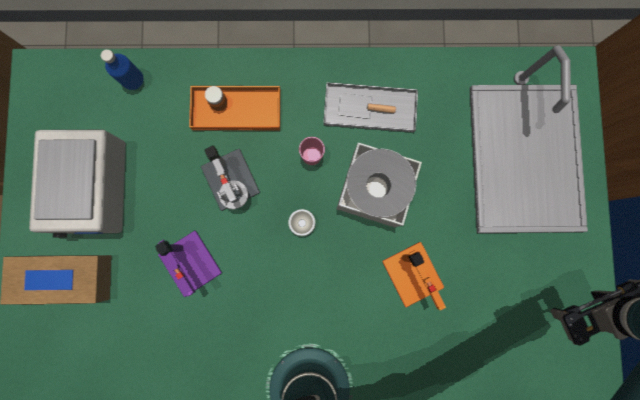

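The scene view shows the grey stand at about (410,265) with the strainer at (408,232), the bin with its funnel at (257,195), the cup at (311,255) and the mortar at (345,202). In the top view the stand is at (230,180), post near (212,153), and the funnel is at (381,185). The purple and orange stands are decoys.

```bash
cat > h.py <<'E'
import numpy as np, cv2
def load(n):
    d=np.load(f"pics/{n}.npz"); return {k:d[k] for k in d.files}
def ray(d,uv,T=None):
    T=d["extrinsics"] if T is None else T
    v=np.array([(uv[0]-d["cx"])/d["fx"],(uv[1]-d["cy"])/d["fy"],1.])
    return T[:3,3],T[:3,:3]@v
def onplane(d,uv,z,T=None):
    o,v=ray(d,uv,T); return o+v*(z-o[2])/v[2]
def proj(d,p,T=None):
    T=d["extrinsics"] if T is None else T
    c=T[:3,:3].T@(np.asarray(p)-T[:3,3]); return np.array([d["fx"]*c[0]/c[2]+d["cx"],d["fy"]*c[1]/c[2]+d["cy"]])
def tri(rays):
    A=np.zeros((3,3));b=np.zeros(3)
    for o,v in rays:
        v=v/np.linalg.norm(v);P=np.eye(3)-np.outer(v,v);A+=P;b+=P@o
    return np.linalg.solve(A,b)
E
python3 - <<'E'
import cv2,numpy as np
a=cv2.imread('pics/top0.png')[135:220,190:270]; b=cv2.imread('pics/scene0.png')[195:300,370:450]
c=lambda x,k:cv2.resize(x,None,fx=k,fy=k,interpolation=cv2.INTER_CUBIC)
a=c(a,5);b=c(b,5)
o=np.zeros((525,800,3),np.uint8);o[:425,:400]=a;o[:525,400:]=b
cv2.imwrite('pics/crop0.png',o)
E
```

```text
(no output)
```

View pics/crop0.png

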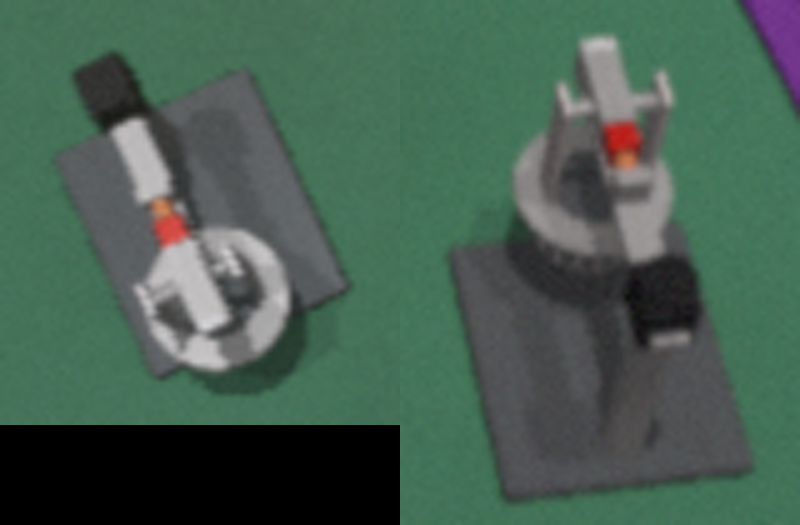

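The crop shows the base plate corners at (55,157), (245,70), (350,288) and (158,375). The strap tips are at (145,292) and (232,252), the red keeper is at about (172,230), and the post has a black clamp. In the scene half the strap tips are at (562,88) and (662,78).

Run:
```python
from h import *
t=load('top0');s=load('scene0')
T=lambda x,y:(190+x/5-.4,135+y/5-.4); S=lambda x,y:(370+(x-400)/5-.4,195+y/5-.4)
C=[onplane(t,T(*p),.010) for p in [(55,157),(245,70),(350,288),(158,375)]]
C2=[onplane(s,S(*p),.010) for p in [(505,497),(750,470)]]
for c in C+C2: print(np.round(c,4))
print([np.linalg.norm(C[i]-C[(i+1)%4]) for i in range(4)])
ex=(C[0]+C[1]-C[2]-C[3])/2;yaw=np.arctan2(ex[1],ex[0]);print('yaw',np.degrees(yaw))
ey=(C[0]+C[3]-C[1]-C[2])/2;print('yaw2',np.degrees(np.arctan2(-ey[0],ey[1])))
cen=sum(C)/4;R=np.array([[np.cos(yaw),-np.sin(yaw)],[np.sin(yaw),np.cos(yaw)]])
org=cen[:2]-R@[.055,0];print('origin',org)
def loc(p): return np.round(np.r_[R.T@(p[:2]-org),p[2]]*1000,1)
# straps top z .149, top and scene
for a,b in [((143,293),(662,78)),((232,252),(562,88))]:
    P=tri([ray(t,T(*a)),ray(s,S(*b))]);print('tri',P,loc(P), loc(onplane(t,T(*a),.149)),loc(onplane(s,S(*b),.149)))
# flange circle, keeper red
def red(d):
    h=cv2.cvtColor(d['pixels'],cv2.COLOR_RGB2HSV);m=((h[...,0]<5)|(h[...,0]>172))&(h[...,1]>180)&(h[...,2]>110)
    n,l,st,c=cv2.connectedComponentsWithStats(m.astype(np.uint8));return [(st[i].tolist(),c[i]) for i in range(1,n) if st[i,4]>8]
a=red(t);b=red(s);print(a,b)
for st,c in a: print('red top',loc(onplane(t,c,.152)))
for st,c in b: print('red sc',loc(onplane(s,c,.148)))
# post top, hook tip
print('post',loc(onplane(t,T(105,75),.157)))
print('tip', loc(onplane(t,T(212,328),.153)), loc(onplane(s,S(598,40),.153)))
# flange ellipse in top at z=.073
print('flange',loc(onplane(t,T(218,298),.073)))
# bin funnel
g=cv2.cvtColor(t['pixels'],cv2.COLOR_RGB2HSV)
im=cv2.cvtColor(t['pixels'],cv2.COLOR_RGB2GRAY)[140:235,330:430]
cv2.imwrite('pics/bin0.png',cv2.resize(np.hstack([t['pixels'][135:235,330:430,::-1],s['pixels'][145:245,205:305,::-1]]),None,fx=4,fy=4,interpolation=cv2.INTER_CUBIC))
```

```text
[0.6032 0.2971 0.01  ]
[0.6519 0.1917 0.01  ]
[0.528  0.1324 0.01  ]
[0.4805 0.2382 0.01  ]
[0.6539 0.1901 0.01  ]
[0.6057 0.2968 0.01  ]
[np.float64(0.11612567278701973), np.float64(0.13732914513406047), np.float64(0.11596483924719243), np.float64(0.13612002358213468)]
yaw 25.624876834037927
yaw2 24.49155804158969
origin [0.51632815 0.19105005]
tri [0.50766656 0.21433534 0.16041209] [  2.3  24.7 160.4] [  4.7  26.8 149. ] [ -5.8  28.1 149. ]
tri [0.5271773  0.17193557 0.16099232] [  1.5 -21.9 161. ] [  3.9 -20.9 149. ] [ -6.9 -18.3 149. ]
[([429, 285, 7, 7, 32], array([431.65625, 288.28125]))] [([250, 101, 5, 3, 14], array([252.14285714, 101.92857143])), ([472, 158, 6, 5, 23], array([474.26086957, 160.04347826])), ([411, 220, 7, 6, 30], array([413.9       , 222.26666667]))]
red top [-430.5 -336.4  152. ]
red sc [-436.5 -337.6  148. ]
red sc [-137.9  195.9  148. ]
red sc [ 23.7   1.8 148. ]
post [109.4  -3.  157. ]
tip [-26.5   3.3 153. ] [-28.4   3.3 153. ]
flange [ 0.5  3.2 73. ]
```

View pics/bin0.png

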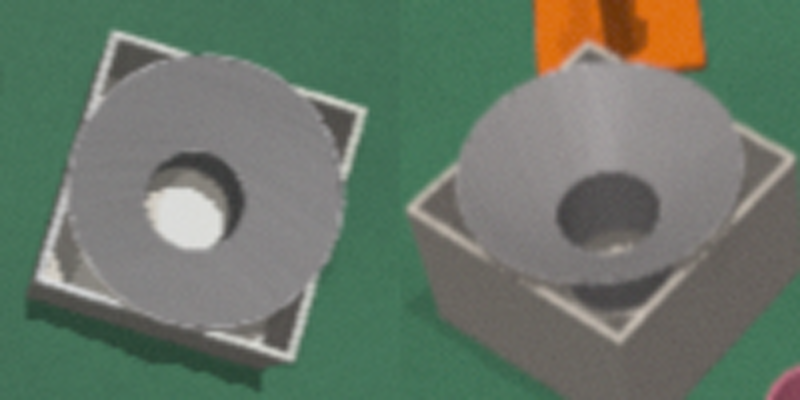

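The rim spans x 68–345, y 55–327 in the top half and x 457–743, y 62–284 in the scene half. The throat is at about (194,200) in the top half and (608,213) in the scene half.

```bash
cat >> h.py <<'E'
from scipy.spatial.transform import Rotation as Ro
def go(target,yaw=None):
    from station import status
    s=status.observe();R=Ro.from_quat(s['tool_rot'])
    d=R.inv().apply(np.array(target)-s['tool_pos'])*1000
    x=R.as_matrix()[:,0]; y0=np.degrees(np.arctan2(x[1],x[0]))
    print('pos',np.round(s['tool_pos'],4),'yaw',round(y0,2),'tilt axis z',np.round(R.as_matrix()[:,2],4),'F',np.round(s['wrist_force'],2),'t',s['time'])
    print('delta tool mm',np.round(d,1), 'turn z', None if yaw is None else round(-(yaw-y0),2))
E
python3 - <<'E'
from h import *
t=load('top0');s=load('scene0')
T=lambda x,y:(330+x/4-.4,135+y/4-.4); S=lambda x,y:(205+(x-400)/4-.4,145+y/4-.4)
for a in [(206.5,55),(206.5,327),(68,191),(345,191),(206.5,191)]: print('rim top',np.round(onplane(t,T(*a),.130),4))
for a in [(457,173),(743,173),(600,62),(600,284),(600,173)]: print('rim sc',np.round(onplane(s,S(*a),.130),4))
print('throat',onplane(t,T(194,200),.085),onplane(s,S(608,213),.085))
# bin corners top z=.115
C=[onplane(t,T(*a),.115) for a in [(113,33),(366,107),(292,360),(37,280)]]
print('bin',np.mean(C,0),[round(np.linalg.norm(C[i]-C[i-1]),4) for i in range(4)])
C=[onplane(s,S(*a),.115) for a in [(590,42),(795,157),(619,340),(408,208)]]
print('bin',np.mean(C,0),[round(np.linalg.norm(C[i]-C[i-1]),4) for i in range(4)])
go((.515,.19,.33),25)
E
```

```text
rim top [ 0.6224 -0.1896  0.13  ]
rim top [ 0.4495 -0.1851  0.13  ]
rim top [ 0.536  -0.1001  0.13  ]
rim top [ 0.5345 -0.2747  0.13  ]
rim top [ 0.5352 -0.1873  0.13  ]
rim sc [ 0.5633 -0.2694  0.13  ]
rim sc [ 0.5118 -0.1029  0.13  ]
rim sc [ 0.4531 -0.2209  0.13  ]
rim sc [ 0.6148 -0.1541  0.13  ]
rim sc [ 0.5375 -0.186   0.13  ]
throat [ 0.53592614 -0.18633512  0.085     ] [ 0.53366745 -0.18801571  0.085     ]
bin [ 0.53554887 -0.18692783  0.115     ] [np.float64(0.1674), np.float64(0.1691), np.float64(0.1702), np.float64(0.1686)]
bin [ 0.53293823 -0.18761772  0.115     ] [np.float64(0.169), np.float64(0.1678), np.float64(0.1685), np.float64(0.1683)]
pos [ 0.2419 -0.6027  0.2085] yaw 21.87 tilt axis z [-7.0e-04  1.4e-03 -1.0e+00] F [0.04 0.17 0.02] t 0.1
delta tool mm [ 548.7 -634.2 -120.5] turn z -3.13
```

```bash
python3 -m handwheel '[{"rotation":[0,0,-3.1],"delta_pos":[0,0,-40],"gripper":1},{"rotation":[0,0,0],"delta_pos":[0,0,-40],"gripper":1},{"rotation":[0,0,0],"delta_pos":[0,0,-40],"gripper":1},{"rotation":[0,0,0],"delta_pos":[24,-30,0],"gripper":1},{"rotation":[0,0,0],"delta_pos":[24,-30,0],"gripper":1},{"rotation":[0,0,0],"delta_pos":[24,-30,0],"gripper":1},{"rotation":[0,0,0],"delta_pos":[24,-30,0],"gripper":1},{"rotation":[0,0,0],"delta_pos":[24,-30,0],"gripper":1},{"rotation":[0,0,0],"delta_pos":[24,-30,0],"gripper":1},{"rotation":[0,0,0],"delta_pos":[24,-30,0],"gripper":1},{"rotation":[0,0,0],"delta_pos":[24,-30,0],"gripper":1},{"rotation":[0,0,0],"delta_pos":[24,-30,0],"gripper":1}]'
python3 - <<'E'
from h import *
go((.490,.178,.33),25)
E
```

```text
time: 1.3
tool_pos: [0.3239, -0.2655, 0.3292]
tool_rot: [0.976, 0.216, -0.0, -0.0]
wrist_force: [0.7, 0.2, 0.3]
finger_gap: 0.0919
grip_force: 0.0
pos [ 0.3239 -0.2655  0.3292] yaw 24.97 tilt axis z [-4.e-04 -0.e+00 -1.e+00] F [0.66 0.19 0.32] t 1.3
delta tool mm [ 337.8 -332.    -0.9] turn z -0.03
```

```bash
python3 -m handwheel '[{"rotation":[0,0,0],"delta_pos":[30,-30,0],"gripper":1},{"rotation":[0,0,0],"delta_pos":[30,-30,0],"gripper":1},{"rotation":[0,0,0],"delta_pos":[30,-30,0],"gripper":1},{"rotation":[0,0,0],"delta_pos":[30,-30,0],"gripper":1},{"rotation":[0,0,0],"delta_pos":[30,-30,0],"gripper":1},{"rotation":[0,0,0],"delta_pos":[30,-30,0],"gripper":1},{"rotation":[0,0,0],"delta_pos":[30,-30,0],"gripper":1},{"rotation":[0,0,0],"delta_pos":[30,-30,0],"gripper":1},{"rotation":[0,0,0],"delta_pos":[30,-30,0],"gripper":1},{"rotation":[0,0,0],"delta_pos":[30,-30,0],"gripper":1},{"rotation":[0,0,0],"delta_pos":[30,-30,0],"gripper":1},{"rotation":[0,0,0],"delta_pos":[0,0,0],"gripper":1}]'
python3 - <<'E'
from h import *
from station import status, viewer
s=status.observe();d=viewer.snapshot('wrist')
W=np.eye(4);W[:3,:3]=Ro.from_quat(s['tool_rot']).as_matrix();W[:3,3]=s['tool_pos']
d['extrinsics']=W@d['mount'];print(np.round(d['extrinsics'],3),d['fx'])
np.savez('pics/wrist1.npz',**d)
cv2.imwrite('pics/wrist1.png',d['pixels'][:,:,::-1]);go((.515,.19,.33),25)
E
```

```text
time: 2.5
tool_pos: [0.4835, 0.1768, 0.3288]
tool_rot: [0.975, 0.22, -0.0, -0.002]
wrist_force: [-1.2, 0.2, 0.2]
finger_gap: 0.092
grip_force: 0.0
[[ 0.429 -0.869 -0.247  0.554]
 [-0.903 -0.414 -0.113  0.209]
 [-0.004  0.271 -0.962  0.504]
 [ 0.     0.     0.     1.   ]] 310.93326062833034
pos [0.4833 0.1738 0.3286] yaw 25.27 tilt axis z [-0.0021  0.0016 -1.    ] F [-0.73 -0.61 -0.37] t 2.55
delta tool mm [35.6 -1.1 -1.4] turn z 0.27
```

View pics/wrist1.png

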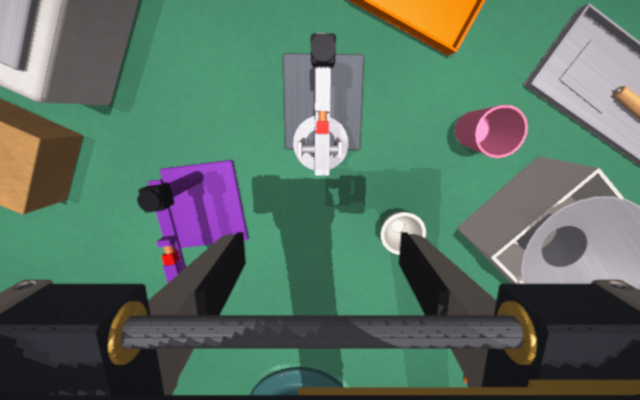

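The wrist view shows the stand aligned with the image: post at (323,48), keeper at (322,127), strainer at (321,143), both straps visible. The arm was still settling when I read the pose, so I'll retake it and crop.

Run:
```python
from h import *
from station import status, viewer
s=status.observe();d=viewer.snapshot('wrist')
W=np.eye(4);W[:3,:3]=Ro.from_quat(s['tool_rot']).as_matrix();W[:3,3]=s['tool_pos']
d['extrinsics']=W@d['mount']
np.savez('pics/wrist2.npz',**d)
p=d['pixels'][30:180,270:375,::-1]
cv2.imwrite('pics/wrist2.png',cv2.resize(p[60:],None,fx=6,fy=6,interpolation=cv2.INTER_CUBIC))
h=cv2.cvtColor(d['pixels'],cv2.COLOR_RGB2HSV);m=((h[...,0]<5)|(h[...,0]>172))&(h[...,1]>180)&(h[...,2]>110)
m[:,:270]=0;m[:,375:]=0
ys,xs=np.nonzero(m);print('red',xs.min(),xs.max(),ys.min(),ys.max(),xs.mean())
print(status.observe()['qd'])
go((.515,.19,.33),25)
```

```text
red 314 324 119 130 319.13793103448273
[ 0.03425734 -0.0272545   0.02516007  0.01759629  0.00277621  0.00317823
  0.00286555]
pos [0.4833 0.1717 0.3286] yaw 25.1 tilt axis z [-0.0019  0.     -1.    ] F [-0.08 -0.81 -0.24] t 2.6
delta tool mm [36.4 -3.1 -1.5] turn z 0.1
```

View pics/wrist2.png

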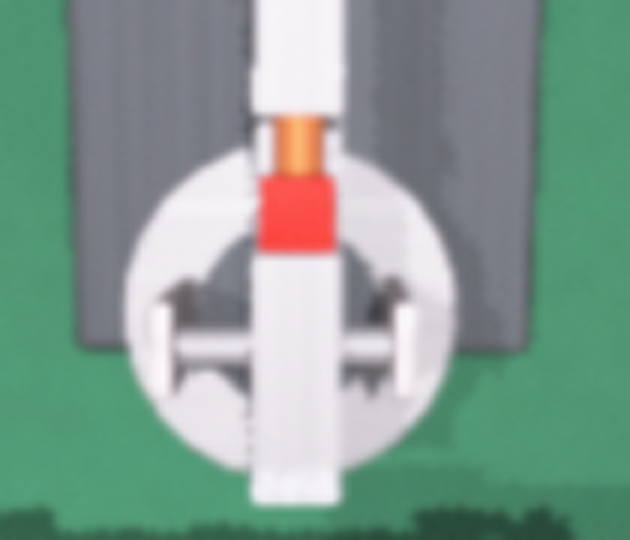

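The wrist crop shows strap tops at (163,348) and (405,350), the bar at y≈345, the keeper's red top at x 258–335, y 180–252, the nose's front edge at y≈470–503, and plate corners at (80,350) and (527,348).

Run:
```python
from h import *
d=load('wrist2');P=lambda x,y:(270+x/6-.42,90+y/6-.42)
yaw=np.radians(25.1);R=np.array([[np.cos(yaw),-np.sin(yaw)],[np.sin(yaw),np.cos(yaw)]])
org=np.array([.5163,.1911])
def loc(p): return np.round(np.r_[p,1000*(R.T@(p[:2]-org))],4)
for n,a,z in [('strapL',(163,348),.149),('strapR',(405,350),.149),('barL',(210,345),.143),('barR',(370,347),.143),('cornL',(80,350),.010),('cornR',(527,348),.010),('nosefront hi',(296,470),.153),('nosefront',(296,503),.153),('noseback',(296,252),.153),('keeper back',(296,180),.152),('flangetop',(290,147),.073),('flange L',(125,310),.073),('flangeR',(458,310),.073)]:
    print(n,loc(onplane(d,P(*a),z)))
```

```text
strapL [ 0.5077  0.2167  0.149   3.089  26.7754]
strapR [  0.5269   0.1753   0.149    2.8591 -18.8038]
barL [ 0.5113  0.2089  0.143   3.0495 18.2526]
barR [  0.5241   0.1811   0.143    2.7665 -12.3789]
cornL [ 4.79800e-01  2.40100e-01  1.00000e-02 -1.22544e+01  5.98264e+01]
cornR [ 5.30300e-01  1.34300e-01  1.00000e-02 -1.13658e+01 -5.73679e+01]
nosefront hi [  0.4981   0.1844   0.153  -19.3226   1.6742]
nosefront [  0.4924   0.1817   0.153  -25.6632   1.6712]
noseback [ 0.5347  0.2016  0.153  21.0601  1.6931]
keeper back [ 0.5462  0.207   0.152  33.8303  1.7096]
flangetop [ 0.5503  0.2113  0.073  39.3708  3.8729]
flange L [ 0.502   0.2301  0.073   3.5598 41.4193]
flangeR [  0.5343   0.1616   0.073    3.7957 -34.3155]
```

```bash
python3 -m handwheel '[{"rotation":[0,0,0],"delta_pos":[19,0,20],"gripper":1},{"rotation":[0,0,0],"delta_pos":[19,0,30],"gripper":1},{"rotation":[0,0,0],"delta_pos":[0,0,30],"gripper":1},{"rotation":[0,0,0],"delta_pos":[0,0,20],"gripper":1},{"rotation":[0,0,0],"delta_pos":[0,0,0],"gripper":1},{"rotation":[0,0,0],"delta_pos":[0,0,0],"gripper":1},{"rotation":[0,0,0],"delta_pos":[0,0,0],"gripper":1}]'
python3 - <<'E'
from h import *
go((.5173,.195,.137),25)
E
```

```text
time: 3.3
tool_pos: [0.5191, 0.1868, 0.2309]
tool_rot: [0.976, 0.216, 0.001, 0.0]
wrist_force: [-0.9, 0.6, -0.4]
finger_gap: 0.0918
grip_force: 0.0
pos [0.5191 0.1868 0.2309] yaw 24.91 tilt axis z [ 2.5e-03  1.0e-04 -1.0e+00] F [-0.93  0.64 -0.41] t 3.3
delta tool mm [ 1.6 -8.3 93.9] turn z -0.09
```

```bash
python3 -m handwheel '[{"rotation":[0,0,0],"delta_pos":[2,-8,0],"gripper":1},{"rotation":[0,0,0],"delta_pos":[0,0,15],"gripper":1},{"rotation":[0,0,0],"delta_pos":[0,0,15],"gripper":1},{"rotation":[0,0,0],"delta_pos":[0,0,15],"gripper":1},{"rotation":[0,0,0],"delta_pos":[0,0,15],"gripper":1},{"rotation":[0,0,0],"delta_pos":[0,0,15],"gripper":1},{"rotation":[0,0,0],"delta_pos":[0,0,10],"gripper":1},{"rotation":[0,0,0],"delta_pos":[0,0,8],"gripper":1},{"rotation":[0,0,0],"delta_pos":[0,0,0],"gripper":1},{"rotation":[0,0,0],"delta_pos":[0,0,0],"gripper":1},{"rotation":[0,0,0],"delta_pos":[0,0,0],"gripper":1},{"rotation":[0,0,0],"delta_pos":[0,0,0],"gripper":1}]'
python3 - <<'E'
from h import *
go((.5173,.195,.137),25)
E
```

```text
time: 4.5
tool_pos: [0.5171, 0.1955, 0.137]
tool_rot: [0.976, 0.216, 0.001, 0.0]
wrist_force: [0.4, -0.1, -0.5]
finger_gap: 0.092
grip_force: 0.0
pos [0.5171 0.1955 0.137 ] yaw 24.97 tilt axis z [ 1.2e-03  2.0e-04 -1.0e+00] F [ 0.45 -0.08 -0.47] t 4.5
delta tool mm [-0.   0.5 -0. ] turn z -0.03
```

```bash
python3 -m handwheel '[{"rotation":[0,0,0],"delta_pos":[0,0,0],"gripper":0.25},{"rotation":[0,0,0],"delta_pos":[0,0,0],"gripper":0.2},{"rotation":[0,0,0],"delta_pos":[0,0,0],"gripper":0.15},{"rotation":[0,0,0],"delta_pos":[0,0,0],"gripper":0.1},{"rotation":[0,0,0],"delta_pos":[0,0,0],"gripper":0.05},{"rotation":[0,0,0],"delta_pos":[0,0,0],"gripper":0},{"rotation":[0,0,0],"delta_pos":[0,0,0],"gripper":-0.2},{"rotation":[0,0,0],"delta_pos":[0,0,0],"gripper":-0.5},{"rotation":[0,0,0],"delta_pos":[0,0,0],"gripper":-1},{"rotation":[0,0,0],"delta_pos":[0,0,0],"gripper":-1},{"rotation":[0,0,0],"delta_pos":[0,0,0],"gripper":-1},{"rotation":[0,0,0],"delta_pos":[0,0,0],"gripper":-1}]'
python3 - <<'E'
from h import *
go((.5173,.195,.137),25)
E
```

```text
time: 5.7
tool_pos: [0.5167, 0.1955, 0.1364]
tool_rot: [0.976, 0.216, 0.0, -0.0]
wrist_force: [-0.9, 1.2, 0.3]
finger_gap: 0.0492
grip_force: 30.0
pos [0.5167 0.1955 0.1364] yaw 24.98 tilt axis z [ 1.e-04  2.e-04 -1.e+00] F [-0.93  1.23  0.35] t 5.7
delta tool mm [ 0.3  0.7 -0.6] turn z -0.02
```

```bash
python3 -m handwheel '[{"rotation":[0,0,0],"delta_pos":[0,0,-1],"gripper":-1},{"rotation":[0,0,0],"delta_pos":[0,0,-1],"gripper":-1},{"rotation":[0,0,0],"delta_pos":[0,0,0],"gripper":-1},{"rotation":[0,0,0],"delta_pos":[0,0,0],"gripper":-1},{"rotation":[0,0,0],"delta_pos":[0,0,0],"gripper":-1},{"rotation":[0,0,0],"delta_pos":[0,0,0],"gripper":-1}]'
python3 - <<'E'
from h import *
go((.5173,.195,.139),25)
E
python3 -m handwheel '[{"rotation":[0,0,0],"delta_pos":[2,0,0],"gripper":-1},{"rotation":[0,0,0],"delta_pos":[2,0,0],"gripper":-1},{"rotation":[0,0,0],"delta_pos":[2,0,0],"gripper":-1},{"rotation":[0,0,0],"delta_pos":[2,0,0],"gripper":-1},{"rotation":[0,0,0],"delta_pos":[1,0,0],"gripper":-1},{"rotation":[0,0,0],"delta_pos":[1,0,0],"gripper":-1},{"rotation":[0,0,0],"delta_pos":[0,0,0],"gripper":-1},{"rotation":[0,0,0],"delta_pos":[0,0,0],"gripper":-1},{"rotation":[0,0,0],"delta_pos":[0,0,0],"gripper":-1}]'
python3 - <<'E'
from h import *
go((.5173,.195,.139),25)
E
```

```text
time: 6.3
tool_pos: [0.5167, 0.1953, 0.1383]
tool_rot: [0.976, 0.216, -0.0, 0.0]
wrist_force: [-0.5, 0.7, -1.7]
finger_gap: 0.0493
grip_force: 30.0
pos [0.5167 0.1953 0.1383] yaw 24.97 tilt axis z [-1.e-04 -1.e-04 -1.e+00] F [-0.52  0.66 -1.67] t 6.3
delta tool mm [ 0.5  0.5 -0.7] turn z -0.03
time: 7.2
tool_pos: [0.5257, 0.1995, 0.1384]
tool_rot: [0.976, 0.216, -0.0, 0.0]
wrist_force: [0.4, 0.5, -2.2]
finger_gap: 0.0496
grip_force: 30.0
pos [0.5257 0.1995 0.1384] yaw 24.97 tilt axis z [-0.e+00 -1.e-04 -1.e+00] F [ 0.39  0.5  -2.17] t 7.2
delta tool mm [-9.5  0.6 -0.6] turn z -0.03
```

```bash
python3 -m handwheel '[{"rotation":[0,0,0],"delta_pos":[1,0,0],"gripper":-1},{"rotation":[0,0,0],"delta_pos":[0,0,0],"gripper":-1},{"rotation":[0,0,0],"delta_pos":[0,0,0],"gripper":-1}]' | grep -E "pos|force"
python3 -m handwheel '[{"rotation":[0,0,0],"delta_pos":[1,0,0],"gripper":-1},{"rotation":[0,0,0],"delta_pos":[0,0,0],"gripper":-1},{"rotation":[0,0,0],"delta_pos":[0,0,0],"gripper":-1}]'| grep -E "pos|force"
python3 -m handwheel '[{"rotation":[0,0,0],"delta_pos":[1,0,0],"gripper":-1},{"rotation":[0,0,0],"delta_pos":[0,0,0],"gripper":-1},{"rotation":[0,0,0],"delta_pos":[0,0,0],"gripper":-1}]'| grep -E "pos|force"
python3 -m handwheel '[{"rotation":[0,0,0],"delta_pos":[1,0,0],"gripper":-1},{"rotation":[0,0,0],"delta_pos":[0,0,0],"gripper":-1},{"rotation":[0,0,0],"delta_pos":[0,0,0],"gripper":-1}]'| grep -E "pos|force"
python3 -m handwheel '[{"rotation":[0,0,0],"delta_pos":[1,0,0],"gripper":-1},{"rotation":[0,0,0],"delta_pos":[0,0,0],"gripper":-1},{"rotation":[0,0,0],"delta_pos":[0,0,0],"gripper":-1}]'| grep -E "pos|force"
```

```text
tool_pos: [0.5267, 0.2, 0.1384]
wrist_force: [0.3, 0.1, -2.8]
grip_force: 30.0
tool_pos: [0.5276, 0.2004, 0.1383]
wrist_force: [-0.0, 0.8, -2.6]
grip_force: 30.0
tool_pos: [0.5285, 0.2008, 0.1383]
wrist_force: [-0.4, -0.1, -2.2]
grip_force: 30.0
tool_pos: [0.5294, 0.2012, 0.1383]
wrist_force: [0.4, 0.5, -2.2]
grip_force: 30.0
tool_pos: [0.5298, 0.2014, 0.1382]
wrist_force: [-0.8, -1.8, -0.8]
grip_force: 30.0
```

```bash
python3 -m handwheel '[{"rotation":[0,0,0],"delta_pos":[1,0,0],"gripper":-1},{"rotation":[0,0,0],"delta_pos":[0,0,0],"gripper":-1},{"rotation":[0,0,0],"delta_pos":[0,0,0],"gripper":-1}]' | grep -E "pos|t_force"
python3 -m handwheel '[{"rotation":[0,0,0],"delta_pos":[1,0,0],"gripper":-1},{"rotation":[0,0,0],"delta_pos":[0,0,0],"gripper":-1},{"rotation":[0,0,0],"delta_pos":[0,0,0],"gripper":-1}]'| grep -E "pos|t_force"
python3 -m handwheel '[{"rotation":[0,0,0],"delta_pos":[1,0,0],"gripper":-1},{"rotation":[0,0,0],"delta_pos":[0,0,0],"gripper":-1},{"rotation":[0,0,0],"delta_pos":[0,0,0],"gripper":-1}]'| grep -E "pos|t_force"
python3 -m handwheel '[{"rotation":[0,0,0],"delta_pos":[1,0,0],"gripper":-1},{"rotation":[0,0,0],"delta_pos":[0,0,0],"gripper":-1},{"rotation":[0,0,0],"delta_pos":[0,0,0],"gripper":-1}]'| grep -E "pos|t_force"
```

```text
tool_pos: [0.531, 0.202, 0.1383]
wrist_force: [-2.8, -0.4, -1.2]
tool_pos: [0.532, 0.2024, 0.1382]
wrist_force: [-2.7, -0.9, -1.2]
tool_pos: [0.5329, 0.2029, 0.1383]
wrist_force: [-2.5, -1.2, -1.1]
tool_pos: [0.5338, 0.2033, 0.1383]
wrist_force: [-3.3, -1.0, -2.5]
```

```bash
python3 -m handwheel '[{"rotation":[0,0,0],"delta_pos":[1,0,0],"gripper":-1},{"rotation":[0,0,0],"delta_pos":[0,0,0],"gripper":-1},{"rotation":[0,0,0],"delta_pos":[0,0,0],"gripper":-1}]' | grep -E "pos|t_force"
python3 -m handwheel '[{"rotation":[0,0,0],"delta_pos":[1,0,0],"gripper":-1},{"rotation":[0,0,0],"delta_pos":[0,0,0],"gripper":-1},{"rotation":[0,0,0],"delta_pos":[0,0,0],"gripper":-1}]'| grep -E "pos|t_force"
python3 -m handwheel '[{"rotation":[0,0,0],"delta_pos":[1,0,0],"gripper":-1},{"rotation":[0,0,0],"delta_pos":[0,0,0],"gripper":-1},{"rotation":[0,0,0],"delta_pos":[0,0,0],"gripper":-1}]'| grep -E "pos|t_force"
python3 -m handwheel '[{"rotation":[0,0,0],"delta_pos":[1,0,0],"gripper":-1},{"rotation":[0,0,0],"delta_pos":[0,0,0],"gripper":-1},{"rotation":[0,0,0],"delta_pos":[0,0,0],"gripper":-1}]'| grep -E "pos|t_force"
python3 -m handwheel '[{"rotation":[0,0,0],"delta_pos":[0.4,0,0],"gripper":-1},{"rotation":[0,0,0],"delta_pos":[0,0,0],"gripper":-1},{"rotation":[0,0,0],"delta_pos":[0,0,0],"gripper":-1}]'| grep -E "pos|t_force"
python3 - <<'E'
from h import *
go((.5173,.195,.139),25)
from station import viewer
d=viewer.snapshot('scene'); cv2.imwrite('pics/s3.png',cv2.resize(d['pixels'][150:290,350:470,::-1],None,fx=4,fy=4,interpolation=cv2.INTER_CUBIC))
E
```

```text
tool_pos: [0.5347, 0.2037, 0.1383]
wrist_force: [-3.3, -0.9, -2.3]
tool_pos: [0.5356, 0.2041, 0.1383]
wrist_force: [-3.2, -1.7, -2.1]
tool_pos: [0.5365, 0.2046, 0.1383]
wrist_force: [-3.9, -1.1, -2.6]
tool_pos: [0.5375, 0.205, 0.1383]
wrist_force: [-4.7, -1.9, -2.2]
tool_pos: [0.5378, 0.2052, 0.1383]
wrist_force: [-3.4, -1.6, -3.0]
pos [0.5378 0.2052 0.1383] yaw 24.97 tilt axis z [-2.e-04 -1.e-04 -1.e+00] F [-3.37 -1.63 -2.98] t 11.4
delta tool mm [-22.9   0.6  -0.7] turn z -0.03
```

View pics/s3.png

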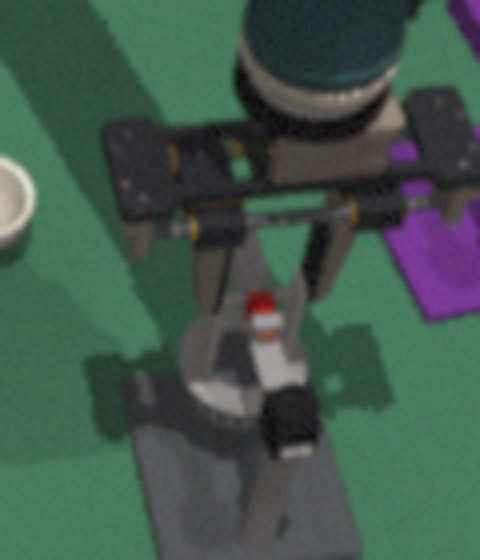

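The mouth is open: the red keeper at (262,305) is pushed back, at about 9 mm and 4 N, short of the stop. Next is a slow lift.

```bash
python3 -m handwheel '[{"rotation":[0,0,0],"delta_pos":[0,0,-1],"gripper":-1},{"rotation":[0,0,0],"delta_pos":[0,0,-1],"gripper":-1},{"rotation":[0,0,0],"delta_pos":[0,0,-1],"gripper":-1},{"rotation":[0,0,0],"delta_pos":[0,0,0],"gripper":-1}]' | grep -E "pos|t_force"
python3 -m handwheel '[{"rotation":[0,0,0],"delta_pos":[0,0,-1],"gripper":-1},{"rotation":[0,0,0],"delta_pos":[0,0,-1],"gripper":-1},{"rotation":[0,0,0],"delta_pos":[0,0,-1],"gripper":-1},{"rotation":[0,0,0],"delta_pos":[0,0,0],"gripper":-1}]' | grep -E "pos|t_force"
```

```text
tool_pos: [0.5379, 0.2051, 0.1414]
wrist_force: [-4.0, -1.7, -4.0]
tool_pos: [0.5381, 0.2053, 0.1446]
wrist_force: [-3.0, -1.4, -3.5]
```

```bash
python3 -m handwheel '[{"rotation":[0,0,0],"delta_pos":[0,0,-1.5],"gripper":-1},{"rotation":[0,0,0],"delta_pos":[0,0,-1.5],"gripper":-1},{"rotation":[0,0,0],"delta_pos":[0,0,-1.5],"gripper":-1},{"rotation":[0,0,0],"delta_pos":[0,0,-1.5],"gripper":-1},{"rotation":[0,0,0],"delta_pos":[0,0,0],"gripper":-1}]' | grep -E "pos|t_force"
python3 -m handwheel '[{"rotation":[0,0,0],"delta_pos":[0,0,-2],"gripper":-1},{"rotation":[0,0,0],"delta_pos":[0,0,-2],"gripper":-1},{"rotation":[0,0,0],"delta_pos":[0,0,-2],"gripper":-1},{"rotation":[0,0,0],"delta_pos":[0,0,-2],"gripper":-1},{"rotation":[0,0,0],"delta_pos":[0,0,-2],"gripper":-1},{"rotation":[0,0,0],"delta_pos":[0,0,-2],"gripper":-1},{"rotation":[0,0,0],"delta_pos":[0,0,0],"gripper":-1},{"rotation":[0,0,0],"delta_pos":[0,0,0],"gripper":-1}]'
```

```text
tool_pos: [0.5384, 0.2055, 0.1511]
wrist_force: [-3.4, -2.1, -1.3]
time: 13.55
tool_pos: [0.538, 0.2052, 0.1624]
tool_rot: [0.976, 0.216, 0.0, -0.0]
wrist_force: [0.2, 0.3, -2.1]
finger_gap: 0.0494
grip_force: 30.0
```

```bash
python3 -m handwheel '[{"rotation":[0,0,0],"delta_pos":[-4,0,0],"gripper":-1},{"rotation":[0,0,0],"delta_pos":[-8,0,0],"gripper":-1},{"rotation":[0,0,0],"delta_pos":[-8,0,0],"gripper":-1},{"rotation":[0,0,0],"delta_pos":[-8,0,0],"gripper":-1}]' | grep -E "pos|t_force"
python3 -m handwheel '[{"rotation":[0,0,0],"delta_pos":[-10,0,0],"gripper":-1},{"rotation":[0,0,0],"delta_pos":[-10,0,0],"gripper":-1},{"rotation":[0,0,0],"delta_pos":[-10,0,0],"gripper":-1},{"rotation":[0,0,0],"delta_pos":[-10,0,0],"gripper":-1},{"rotation":[0,0,0],"delta_pos":[-10,0,0],"gripper":-1},{"rotation":[0,0,0],"delta_pos":[-10,0,0],"gripper":-1},{"rotation":[0,0,0],"delta_pos":[-10,0,0],"gripper":-1},{"rotation":[0,0,0],"delta_pos":[-10,0,0],"gripper":-1},{"rotation":[0,0,0],"delta_pos":[-10,0,0],"gripper":-1},{"rotation":[0,0,0],"delta_pos":[-5,0,0],"gripper":-1},{"rotation":[0,0,0],"delta_pos":[0,0,0],"gripper":-1},{"rotation":[0,0,0],"delta_pos":[0,0,0],"gripper":-1}]'
```

```text
tool_pos: [0.5116, 0.193, 0.1623]
wrist_force: [0.1, -0.8, -1.4]
time: 15.15
tool_pos: [0.4268, 0.1534, 0.1626]
tool_rot: [0.976, 0.216, 0.0, -0.0]
wrist_force: [0.5, 1.0, -2.2]
finger_gap: 0.0493
grip_force: 30.0
```

```bash
python3 -m handwheel '[{"rotation":[0,0,0],"delta_pos":[0,0,-10],"gripper":-1},{"rotation":[0,0,0],"delta_pos":[0,0,-20],"gripper":-1},{"rotation":[0,0,0],"delta_pos":[0,0,-20],"gripper":-1},{"rotation":[0,0,0],"delta_pos":[0,0,-20],"gripper":-1},{"rotation":[0,0,0],"delta_pos":[0,0,-20],"gripper":-1},{"rotation":[0,0,0],"delta_pos":[0,0,-15],"gripper":-1},{"rotation":[0,0,0],"delta_pos":[0,0,0],"gripper":-1},{"rotation":[0,0,0],"delta_pos":[0,0,0],"gripper":-1}]' | grep -E "pos|t_force"
python3 - <<'E'
from h import *
go((.535,-.187,.268),25)
E
```

```text
tool_pos: [0.4265, 0.1533, 0.2675]
wrist_force: [-0.2, -1.1, -2.2]
pos [0.4265 0.1533 0.2675] yaw 24.97 tilt axis z [ 5.e-04 -1.e-04 -1.e+00] F [-0.18 -1.13 -2.17] t 15.95
delta tool mm [-45.3 354.3  -0.5] turn z -0.03
```

```bash
python3 -m handwheel '[{"rotation":[0,0,0],"delta_pos":[-1,8,0],"gripper":-1},{"rotation":[0,0,0],"delta_pos":[-2,16,0],"gripper":-1},{"rotation":[0,0,0],"delta_pos":[-3,24,0],"gripper":-1},{"rotation":[0,0,0],"delta_pos":[-4,30,0],"gripper":-1},{"rotation":[0,0,0],"delta_pos":[-4,30,0],"gripper":-1},{"rotation":[0,0,0],"delta_pos":[-4,30,0],"gripper":-1},{"rotation":[0,0,0],"delta_pos":[-4,30,0],"gripper":-1},{"rotation":[0,0,0],"delta_pos":[-4,30,0],"gripper":-1},{"rotation":[0,0,0],"delta_pos":[-4,30,0],"gripper":-1},{"rotation":[0,0,0],"delta_pos":[-4,30,0],"gripper":-1},{"rotation":[0,0,0],"delta_pos":[-4,30,0],"gripper":-1}]' | grep -E "pos|t_force"
python3 -m handwheel '[{"rotation":[0,0,0],"delta_pos":[-3,26,0],"gripper":-1},{"rotation":[0,0,0],"delta_pos":[-3,20,0],"gripper":-1},{"rotation":[0,0,0],"delta_pos":[-2,14,0],"gripper":-1},{"rotation":[0,0,0],"delta_pos":[0,6,0],"gripper":-1},{"rotation":[0,0,0],"delta_pos":[0,0,0],"gripper":-1},{"rotation":[0,0,0],"delta_pos":[0,0,0],"gripper":-1},{"rotation":[0,0,0],"delta_pos":[0,0,0],"gripper":-1},{"rotation":[0,0,0],"delta_pos":[0,0,0],"gripper":-1}]' | grep -E "pos|t_force"
python3 - <<'E'
from h import *
go((.535,-.187,.268),25)
from station import viewer
o=[]
for n,(a,b) in dict(top=(100,310),scene=(90,180)).items():
    d=viewer.snapshot(n);np.savez(f'pics/{n}5.npz',**d);o.append(d['pixels'][a:a+150,b:b+133,::-1])
cv2.imwrite('pics/b5.png',cv2.resize(np.hstack(o),None,fx=3,fy=3,interpolation=cv2.INTER_CUBIC))
E
```

```text
tool_pos: [0.5131, -0.1257, 0.2661]
wrist_force: [0.7, 0.0, -1.6]
tool_pos: [0.5342, -0.1861, 0.2677]
wrist_force: [0.5, 0.1, -1.7]
pos [ 0.5342 -0.1861  0.2677] yaw 25.05 tilt axis z [ 3.e-04 -2.e-04 -1.e+00] F [ 0.54  0.08 -1.75] t 17.85
delta tool mm [ 0.4  1.1 -0.3] turn z 0.05
```

View pics/b5.png

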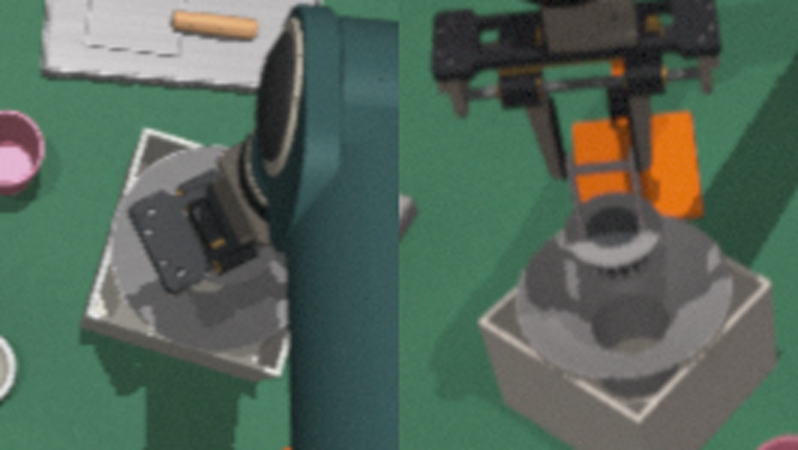

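The strainer hangs upright and centred above the funnel: flange centre at about (616,231) in the right half, throat at (632,325).

```bash
python3 - <<'E'
from h import *
d=load('scene5');S=lambda x,y:(180+(x-399)/3-.33,90+y/3-.33)
print(onplane(d,S(616,231),.204),onplane(d,S(570,228),.204),onplane(d,S(662,234),.204))
E
python3 -m handwheel '[{"rotation":[0,0,0],"delta_pos":[0.4,1,10],"gripper":-1},{"rotation":[0,0,0],"delta_pos":[0,0,15],"gripper":-1},{"rotation":[0,0,0],"delta_pos":[0,0,15],"gripper":-1},{"rotation":[0,0,0],"delta_pos":[0,0,15],"gripper":-1},{"rotation":[0,0,0],"delta_pos":[0,0,15],"gripper":-1},{"rotation":[0,0,0],"delta_pos":[0,0,10],"gripper":-1},{"rotation":[0,0,0],"delta_pos":[0,0,8],"gripper":-1},{"rotation":[0,0,0],"delta_pos":[0,0,6],"gripper":-1},{"rotation":[0,0,0],"delta_pos":[0,0,4],"gripper":-1},{"rotation":[0,0,0],"delta_pos":[0,0,0],"gripper":-1},{"rotation":[0,0,0],"delta_pos":[0,0,0],"gripper":-1}]' | grep -E "pos|t_force"
```

```text
[ 0.53393213 -0.18447105  0.204     ] [ 0.5415703  -0.21976617  0.204     ] [ 0.52632763 -0.1493315   0.204     ]
tool_pos: [0.5353, -0.1878, 0.1698]
wrist_force: [-0.6, -0.8, -2.0]
```

```bash
python3 -m handwheel '[{"rotation":[0,0,0],"delta_pos":[0,0,3],"gripper":-1},{"rotation":[0,0,0],"delta_pos":[0,0,3],"gripper":-1},{"rotation":[0,0,0],"delta_pos":[0,0,2],"gripper":-1},{"rotation":[0,0,0],"delta_pos":[0,0,0],"gripper":-1},{"rotation":[0,0,0],"delta_pos":[0,0,0],"gripper":-1}]' | grep -E "pos|t_force"
python3 -m handwheel '[{"rotation":[0,0,0],"delta_pos":[0,0,1],"gripper":-1},{"rotation":[0,0,0],"delta_pos":[0,0,1],"gripper":-1},{"rotation":[0,0,0],"delta_pos":[0,0,0],"gripper":-1},{"rotation":[0,0,0],"delta_pos":[0,0,0],"gripper":-1}]' | grep -E "pos|t_force"
python3 -m handwheel '[{"rotation":[0,0,0],"delta_pos":[0,0,1],"gripper":-1},{"rotation":[0,0,0],"delta_pos":[0,0,0],"gripper":-1},{"rotation":[0,0,0],"delta_pos":[0,0,0],"gripper":-1}]' | grep -E "pos|t_force"
```

```text
tool_pos: [0.5349, -0.1878, 0.1613]
wrist_force: [-0.3, 0.3, -2.6]
tool_pos: [0.5355, -0.1876, 0.1599]
wrist_force: [0.5, 1.2, 1.7]
tool_pos: [0.536, -0.1874, 0.1595]
wrist_force: [0.2, 2.2, 5.9]
```

Contact comes about 2–3 mm high, with a side force toward +y, so the strainer is slightly off centre. I'll back off, shift 2 mm to +y and try again.

```bash
python3 -m handwheel '[{"rotation":[0,0,0],"delta_pos":[0,0,-2],"gripper":-1},{"rotation":[0,0,0],"delta_pos":[0.8,-1.8,0],"gripper":-1},{"rotation":[0,0,0],"delta_pos":[0,0,0],"gripper":-1},{"rotation":[0,0,0],"delta_pos":[0,0,0],"gripper":-1}]' | grep -E "pos|t_force"
python3 -m handwheel '[{"rotation":[0,0,0],"delta_pos":[0,0,1],"gripper":-1},{"rotation":[0,0,0],"delta_pos":[0,0,1],"gripper":-1},{"rotation":[0,0,0],"delta_pos":[0,0,0],"gripper":-1},{"rotation":[0,0,0],"delta_pos":[0,0,0],"gripper":-1}]' | grep -E "pos|t_force"
python3 -m handwheel '[{"rotation":[0,0,0],"delta_pos":[0,0,1],"gripper":-1},{"rotation":[0,0,0],"delta_pos":[0,0,0],"gripper":-1},{"rotation":[0,0,0],"delta_pos":[0,0,0],"gripper":-1}]' | grep -E "pos|t_force"
```

```text
tool_pos: [0.5346, -0.1859, 0.16]
wrist_force: [0.3, 0.3, -0.6]
tool_pos: [0.5356, -0.1858, 0.159]
wrist_force: [1.1, 1.0, 3.4]
tool_pos: [0.5362, -0.1856, 0.1586]
wrist_force: [1.1, 0.4, 8.6]
```

```bash
python3 -m handwheel '[{"rotation":[0,0,0],"delta_pos":[0,0,-2],"gripper":-1},{"rotation":[0,0,0],"delta_pos":[2,0.4,0],"gripper":-1},{"rotation":[0,0,0],"delta_pos":[0,0,0],"gripper":-1},{"rotation":[0,0,0],"delta_pos":[0,0,0],"gripper":-1}]' | grep -E "pos|t_force"
python3 -m handwheel '[{"rotation":[0,0,0],"delta_pos":[0,0,1],"gripper":-1},{"rotation":[0,0,0],"delta_pos":[0,0,1],"gripper":-1},{"rotation":[0,0,0],"delta_pos":[0,0,0],"gripper":-1},{"rotation":[0,0,0],"delta_pos":[0,0,0],"gripper":-1}]' | grep -E "pos|t_force"
python3 -m handwheel '[{"rotation":[0,0,0],"delta_pos":[0,0,1],"gripper":-1},{"rotation":[0,0,0],"delta_pos":[0,0,0],"gripper":-1},{"rotation":[0,0,0],"delta_pos":[0,0,0],"gripper":-1}]' | grep -E "pos|t_force|rot"
```

```text
tool_pos: [0.5363, -0.1855, 0.1588]
wrist_force: [0.2, -1.1, -0.7]
tool_pos: [0.5368, -0.1855, 0.1584]
wrist_force: [-2.8, -0.1, 8.4]
tool_pos: [0.5369, -0.1855, 0.1582]
tool_rot: [0.976, 0.216, -0.0, 0.001]
wrist_force: [-4.2, 0.2, 14.0]
```

```bash
python3 -m handwheel '[{"rotation":[0,0,0],"delta_pos":[0,0,-2.5],"gripper":-1},{"rotation":[0,0,0],"delta_pos":[-0.7,-0.3,0],"gripper":-1},{"rotation":[0,0,0],"delta_pos":[0,0,0],"gripper":-1},{"rotation":[0,0,0],"delta_pos":[0,0,0],"gripper":-1}]' | grep -E "pos|t_force"
python3 -m handwheel '[{"rotation":[0,0,0],"delta_pos":[0,0,0.8],"gripper":-1},{"rotation":[0,0,0],"delta_pos":[0,0,0],"gripper":-1},{"rotation":[0,0,0],"delta_pos":[0,0,0],"gripper":-1},{"rotation":[0,0,0],"delta_pos":[0,0,0],"gripper":-1}]' | grep -E "pos|t_force"
```

```text
tool_pos: [0.5362, -0.1853, 0.1588]
wrist_force: [0.0, -0.5, 1.3]
tool_pos: [0.5364, -0.1855, 0.1585]
wrist_force: [-1.3, -0.4, 4.8]
```

```bash
python3 -m handwheel '[{"rotation":[0,0,0],"delta_pos":[0,0,-1],"gripper":-1},{"rotation":[0,0,0],"delta_pos":[0,0,0],"gripper":-1},{"rotation":[0,0,0],"delta_pos":[0,0,0],"gripper":-1}]' | grep -E "pos|t_force"
python3 -m handwheel '[{"rotation":[0,0,0],"delta_pos":[0,0,0],"gripper":0.09},{"rotation":[0,0,0],"delta_pos":[0,0,0],"gripper":0.11},{"rotation":[0,0,0],"delta_pos":[0,0,0],"gripper":0.13},{"rotation":[0,0,0],"delta_pos":[0,0,0],"gripper":0.16},{"rotation":[0,0,0],"delta_pos":[0,0,0],"gripper":0.2},{"rotation":[0,0,0],"delta_pos":[0,0,0],"gripper":0.3},{"rotation":[0,0,0],"delta_pos":[0,0,0],"gripper":0.45},{"rotation":[0,0,0],"delta_pos":[0,0,0],"gripper":0.6},{"rotation":[0,0,0],"delta_pos":[0,0,0],"gripper":0.6},{"rotation":[0,0,0],"delta_pos":[0,0,0],"gripper":0.6}]'
```

```text
tool_pos: [0.5361, -0.1854, 0.1588]
wrist_force: [0.6, -0.0, 0.8]
time: 24.55
tool_pos: [0.5361, -0.1854, 0.1591]
tool_rot: [0.976, 0.216, -0.0, 0.0]
wrist_force: [-0.6, -0.2, -0.7]
finger_gap: 0.0734
grip_force: 0.0
```

Released. I'll raise the hand well clear, then move it back so the views are open for a check.

```bash
python3 -m handwheel '[{"rotation":[0,0,0],"delta_pos":[0,0,-5],"gripper":0.6},{"rotation":[0,0,0],"delta_pos":[0,0,-10],"gripper":0.6},{"rotation":[0,0,0],"delta_pos":[0,0,-20],"gripper":0.6},{"rotation":[0,0,0],"delta_pos":[0,0,-30],"gripper":0.6},{"rotation":[0,0,0],"delta_pos":[0,0,-30],"gripper":0.6},{"rotation":[0,0,0],"delta_pos":[0,0,-30],"gripper":0.6},{"rotation":[0,0,0],"delta_pos":[0,0,-30],"gripper":0.6},{"rotation":[0,0,0],"delta_pos":[0,0,-15],"gripper":0.6}]' | grep -E "pos|t_force"
python3 -m handwheel '[{"rotation":[0,0,0],"delta_pos":[0,30,0],"gripper":0.6},{"rotation":[0,0,0],"delta_pos":[-10,35,0],"gripper":0.6},{"rotation":[0,0,0],"delta_pos":[-10,35,0],"gripper":0.6},{"rotation":[0,0,0],"delta_pos":[-10,35,0],"gripper":0.6},{"rotation":[0,0,0],"delta_pos":[-10,35,0],"gripper":0.6},{"rotation":[0,0,0],"delta_pos":[-10,35,0],"gripper":0.6},{"rotation":[0,0,0],"delta_pos":[-10,20,0],"gripper":0.6},{"rotation":[0,0,0],"delta_pos":[0,0,0],"gripper":0.6},{"rotation":[0,0,0],"delta_pos":[0,0,0],"gripper":0.6}]' | grep -E "pos|t_force"
python3 - <<'E'
from h import *
from station import viewer
o=[]
for n,(a,b) in dict(top=(125,315),scene=(100,190)).items():
    d=viewer.snapshot(n);np.savez(f'pics/{n}6.npz',**d);o.append(d['pixels'][a:a+140,b:b+133,::-1])
    q=load(n+'0')['pixels'].astype(int);print(n)
cv2.imwrite('pics/b6.png',cv2.resize(np.hstack(o),None,fx=3,fy=3,interpolation=cv2.INTER_CUBIC))
E
```

```text
tool_pos: [0.5372, -0.1853, 0.3327]
wrist_force: [0.7, 0.8, -0.7]
tool_pos: [0.5766, -0.4139, 0.3284]
wrist_force: [-1.0, 1.2, -0.1]
top
scene
```

View pics/b6.png

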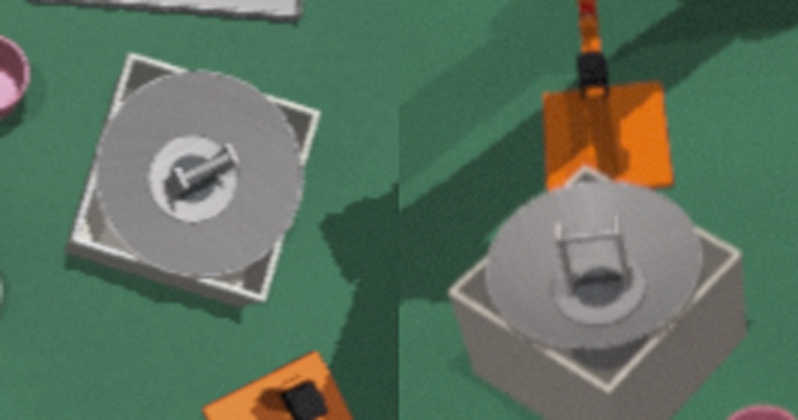

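The strainer sits in the throat: flange ring at (193,179) in the left half and (599,287) in the right, strap tops at about (560,226) and (614,219). I'll check the numbers for tilt and for anything else having moved.

Run:
```python
from h import *
t=load('top6');s=load('scene6')
T=lambda x,y:(315+x/3-.33,125+y/3-.33);S=lambda x,y:(190+(x-399)/3-.33,100+y/3-.33)
print('flange',onplane(t,T(193.5,179),.094),onplane(s,S(599.5,287),.094))
print('straps T',onplane(t,T(182,181),.170),onplane(t,T(233,154),.170))
print('straps S',onplane(s,S(560,226),.170),onplane(s,S(615,219),.170))
print('mid tri',tri([ray(t,T(207.5,167.5)),ray(s,S(587.5,222.5))]))
print('flange tri',tri([ray(t,T(193.5,179)),ray(s,S(599.5,287))]))
def cent(d,lo,hi,box):
    h=cv2.cvtColor(d['pixels'],cv2.COLOR_RGB2HSV);m=cv2.inRange(h,lo,hi);x0,x1,y0,y1=box;k=np.zeros_like(m);k[y0:y1,x0:x1]=m[y0:y1,x0:x1]
    M=cv2.moments(k,True);return round(M['m10']/M['m00'],1),round(M['m01']/M['m00'],1),M['m00']
for n,a in [('0',load('top0')),('6',t)]:
    print(n,'cup',cent(a,(165,60,60),(179,255,255),(290,335,130,175)),'tray',cent(a,(5,180,100),(18,255,255),(180,290,75,140)),'spat',cent(a,(5,100,100),(20,255,255),(320,420,80,130)),'mortar',cent(a,(0,0,130),(179,60,255),(280,325,200,245)))
```

```text
flange [ 0.53532255 -0.18773074  0.094     ] [ 0.53256534 -0.18759981  0.094     ]
straps T [ 0.52300174 -0.16631301  0.17      ] [ 0.54469547 -0.20820414  0.17      ]
straps S [ 0.53775821 -0.20968503  0.17      ] [ 0.51807689 -0.17071577  0.17      ]
mid tri [ 0.53299631 -0.18662544  0.1767336 ]
flange tri [ 0.53475201 -0.18680956  0.0970342 ]
0 cup (311.0, 149.1, 414.0) tray (222.2, 108.2, 690.0) spat (381.4, 107.9, 152.0) mortar (301.4, 222.0, 578.0)
6 cup (311.0, 149.2, 413.0) tray (223.6, 108.7, 639.0) spat (381.5, 107.9, 150.0) mortar (301.3, 221.9, 589.0)
```

Run:
```python
from station import r
print(r.hand_in())
```

```text
the job is handed in; nothing more can be done
None
```

The strainer is off the hook and stands upright in the funnel throat, let go. The keeper was pushed back about 9 mm at roughly 4 N, the cup, mortar and trays look undisturbed, and the job is handed in at about 27 s of robot time.

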